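# Set the punch in its alignment ring

### The arm

A 6-joint arm with a two-finger parallel gripper is mounted at the origin on the work surface. World frame = base frame: x ahead of the robot, y to its left, z up, the work surface at z = 0. Lengths are in m, angles in rad, forces in N, time in s.
With the tool pointing down it reaches from about 0.3 to 1 m from the base axis. Payload 5.1 kg.
Tool frame: the origin (TCP) lies midway between the tips of the shut fingers; the grasp point (between the pads) lies 19 mm behind it; z points along the fingers, x is the direction in which the jaws open and shut, and the axes are right-handed (so a half turn about z gives the same grasp; the last joint's range is limited). The gripper opens to 95 mm and grips with 3 to 60 N. Pads are 20 mm wide; open, the fingers measure 119 mm over their backs; the gripper's body (75 mm by 180 mm) begins 59 mm behind the grasp point.
Start: joints at [1.266, 0.124, 1.65, -0, 1.367, -0.083], TCP at [0.143, 0.634, 0.215] pointing down, gripper open.
Joint ranges: [-2.61, 2.61], [-1.02, 2.33], [0.03, 2.71], [-1.35, 4.49], [0.32, 2.68], [-2.91, 2.91]. Speed limits (rad/s): [2.57, 2.57, 3.14, 3.14, 3.14, 3.14].

### API

Orientations are given as a unit quaternion [w, x, y, z].
In Python, from cell import readout, cams, workorder gives the robot as it stands.
- The arm moves only by the tool arm_command, never from a script. Its argument "motion" is a list of rows, each a list of 7 numbers: the turn, a rotation vector about the tool's x, y, z in rad, then the shift along the tool's x, y, z in m, then the closure in counts, from 0 (fully open) to 255 (shut). In form: [[rx, ry, rz, dx, dy, dz, grip], ...]. A call has 1 to 8 rows; each row is the pose to reach, as a shift and turn from the pose commanded when the call began, along the tool's axes at that moment; what a row does not reach only later rows make up. A row lasts 1/12 s, in which the tool goes at most 41.7 mm and 7.16 degrees, less where a joint would pass 70% of its speed; a pose out of reach is approached as far as the arm can. A call with a gripper value outside its range is refused whole. The fingers move at their own pace and stop on an object; "squeeze" is the grip in N (left out, the last holds). Time passes only in rows, so rows that repeat a pose let the fingers close. It gives the time, the measured TCP pose, the force and the opening at its end, in the units of the state.
- readout.get_state(): the state, without advancing time (a new reading comes with each control period).
- cams.snapshot(name): name is "scene" or "top"; returns the picture (384x512x3 uint8, red, green, blue); there is no depth.
- cams.get_calibration(name): a dict with "fx", "fy", "cx", "cy" (pixels), "pose" (4x4, takes a point from camera to world coordinates). Camera axes: x right, y down, z forward; pixel columns grow to the right and rows downward; lengths in m; the calibration is good to about 2 mm. A picture is of the moment at which its call begins. get_calibration takes no time and is no camera call.
- workorder.close_job(): hands the job in, once; it reports no verdict.
The state is a dict: "clock": time; "joint_positions": joint angles; "joint_vel": joint speeds; "tau": joint torques, N m; "tool_pos": TCP position; "tcp_rot": TCP orientation; "wrist_force": force on the tool from outside, world axes, zero at the start; "moment": the same for the moment, N m; "opening": finger opening in m.
Only numpy, scipy, OpenCV 4.12 (cv2) and the standard library are available. Lean on these libraries where they do the work, as an engineer would, in place of code of your own. Each camera call takes 0.05 s, during which the arm holds its last target. There are 200 camera calls.

### The job

On the tool-setting stand, push the keeper bar aside until it is well clear of the dial, then turn the inner punch by its arm until the arm points squarely at the key on the outer ring, and swing the keeper bar fully home over the punch again. The outer ring is already set and turns easily: do not disturb it, and leave the other things on the bench where they are.

Things in the scene. Friction and masses are not known exactly. Their poses are not given: they have to be found in the camera images.
- stand: Fixed dark steel base, 210 mm (x) by 270 mm (y, -105 to +165), 36 mm high. Origin: at bench level on the vertical dial axis shared by ring and punch. Its x, y axes are the zero directions of the joints. The keeper's pivot post (24 mm diameter) stands at x = 0, y = +122 mm.
- ring (a joint): Outer ring: upright aluminium wall, inner radius 80 mm, outer 90 mm (93 mm over its knurling), 38 to 76 mm above the bench. Turns very easily about the dial axis (0.6 N along the wall moves it) and must not be moved. Value: direction from dial axis to key, radians counter-clockwise seen from above, 0 = stand's +x.
- inner (a joint): Inner punch inside the ring: disc of radius 78 mm (top 49 mm above the bench), central shank of radius 15 mm up to 88 mm, and one radial arm (see pointer_tip). Turns either way; friction of 0.14 N m (4 N at 40 mm radius) holds it. Value: direction in which the arm points, radians counter-clockwise from the stand's +x, same zero as joint ring (2 pi apart is the same direction).
- keeper (a joint): Flat steel keeper bar, 24 mm wide, 118 mm long, level, 93 to 101 mm above the bench (boss at the pivot, radius 17 mm, to 103). 0 = fully home on its stop, along the stand's -y from the pivot over the shank. Grows as it swings clockwise seen from above, free end towards the stand's -x; pi/2 = along -x, outside the ring; stop at 1.9. Well clear: beyond 1.2. Friction of 0.1 N m holds it.
- keeper_knob (a point): Middle of the black upright round knob on the keeper bar, 22 mm diameter, from 101 to 131 mm above the bench, this point at 119 mm; 105 mm from the pivot axis. Push it sideways to swing the bar.
- pointer_tip (a point): Outer end of the punch's arm, middle of its upper edge, 66 mm from the dial axis, 76 mm above the bench. The arm is a dark steel bar 16 mm wide, from the shank to this end, 50 to 76 mm above the bench. Closed fingers fit between shank and ring wall (15 to 80 mm radius) to push its flat side.
- key (a point): Centre of the key: a small upright dark steel block, 14 mm wide along the ring, 10 mm thick radially, standing on the ring's wall from 75 to 101 mm above the bench; this point lies at 85 mm height, 85 mm from the dial axis. This point's x axis points radially outward, y along the ring.
- spare_punch: Bystander: loose spare punch standing upright, 68 mm flange diameter, 90 mm high. Origin: centre of its underside.
- die: Bystander: loose steel die ring lying flat, 72 mm outer diameter, 32 mm high. Origin: centre of its underside.
- canister: Bystander: white plastic jar standing upright, 58 mm diameter, 120 mm high. Origin: centre of its underside.
- spanner: Bystander: spanner lying flat on the bench, 170 mm long along its x. Origin: centre of its underside.

How it is judged:
By the outcome, as a careful person would: the job done as asked, in the order asked, and still so for the second after the job is handed in, with the robot touching nothing.
It also fails if it takes over 72 s, if anything falls off the work surface, if the arm or the gripper's body presses on something with over 40 N, if the wrist force passes 120 N, or if a joint passes its speed limit or range.

## Working session

There is one attempt and no reset: what is moved stays moved. The work goes in short steps, Python scripts to look and compute and a tool call to move; the robot and the scene stay as the last step left them, time stands still between calls to the robot, and variables do not carry over. Pictures are saved under pics/ and viewed, on a budget of 10 in all, crops included, one or two more only if the job needs it, and the job is handed in when it is done.

Besides the shell and the picture viewer there is one more tool, called after "Emit:" by a JSON object that holds its "api" and its "payload". arm_command: Moves the arm, as the interface text tells. Its arguments: {"type":"object","properties":{"motion":{"type":"array"},"squeeze":{"type":"number"}},"required":["motion"]}

```bash
mkdir -p pics; ls; python3 - <<'E'
from cell import readout, cams
import cv2
print(readout.get_state())
for n in("scene","top"):
    c=cams.get_calibration(n);print(n,c)
    cv2.imwrite(f"pics/{n}0.png",cams.snapshot(n)[:,:,::-1])
E
```

```text
pics
{'clock': 0.0, 'joint_positions': array([ 1.26638671e+00,  1.24495993e-01,  1.65170642e+00, -2.75736814e-05,
        1.36748550e+00, -8.25946981e-02]), 'joint_vel': array([ 9.43377029e-04, -7.17782454e-05,  1.62609703e-03, -6.21516982e-04,
       -9.85113165e-04,  9.36223439e-04]), 'tau': array([ 2.23453397e-03, -4.17622161e+01, -3.59920335e+01,  7.74841709e-02,
        4.93742817e-02, -1.81980831e-04]), 'tool_pos': array([0.14283548, 0.63343876, 0.21337378]), 'tcp_rot': array([ 5.95713410e-04,  7.81022932e-01,  6.24501466e-01, -8.61879686e-04]), 'wrist_force': array([-0.42278268, -0.54294777,  0.71262242]), 'moment': array([ 0.0030449 ,  0.03146266, -0.01170461]), 'opening': 0.09511643794376312}
scene {'fx': 381.42741652981397, 'fy': 381.42741652981397, 'cx': 255.95591000292035, 'cy': 182.54155138349262, 'pose': array([[ 0.6487756 ,  0.57334055, -0.50037069,  0.98783312],
       [ 0.76078383, -0.47375662,  0.44357934, -0.32481708],
       [ 0.01726809, -0.66845738, -0.74354996,  0.69518946],
       [ 0.        ,  0.        ,  0.        ,  1.        ]])}
top {'fx': 419.30336604187994, 'fy': 419.30336604187994, 'cx': 246.64692962121646, 'cy': 187.09261585977822, 'pose': array([[ 0.02779667, -0.98884477,  0.14633306,  0.45509783],
       [-0.99904434, -0.03242127, -0.02931324,  0.02950199],
       [ 0.03373055, -0.1453784 , -0.98880098,  0.87930649],
       [ 0.        ,  0.        ,  0.        ,  1.        ]])}
```

View pics/scene0.png

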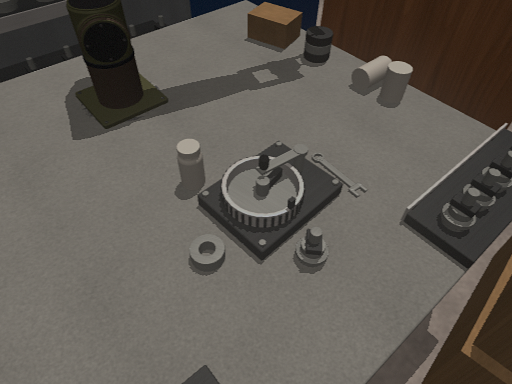

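View pics/top0.png

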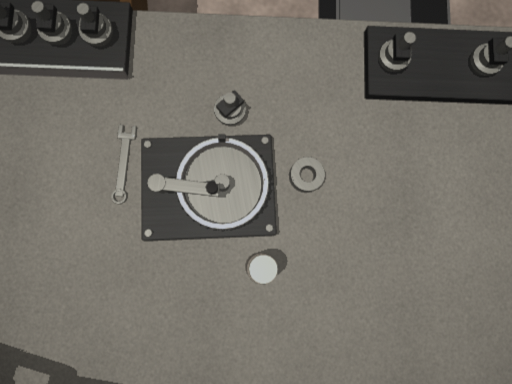

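The top view shows the dial at about (223,183), the pivot at (156,183), the knob at (212,188) and the key at (222,138). The scene view shows the ring at (262,190), the key at (291,203) and the knob at (264,162). I'll enlarge both views around the dial.

```bash
python3 - <<'E'
import cv2,numpy as np
t=cv2.imread("pics/top0.png")[125:250,130:290];s=cv2.imread("pics/scene0.png")[135:255,190:350]
g=lambda i:cv2.convertScaleAbs(cv2.resize(i,(800,i.shape[0]*5),interpolation=cv2.INTER_CUBIC),alpha=1.5,beta=20)
cv2.imwrite("pics/tz.png",cv2.resize(g(t),(640,500)));cv2.imwrite("pics/sz.png",g(s))
E
```

```text
(no output)
```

View pics/tz.png

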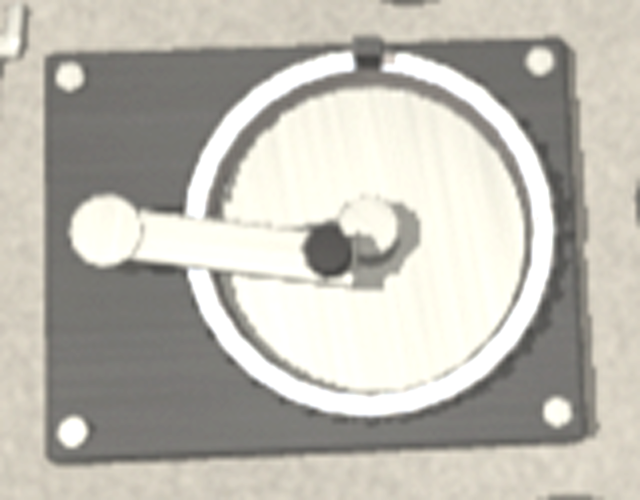

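View pics/sz.png

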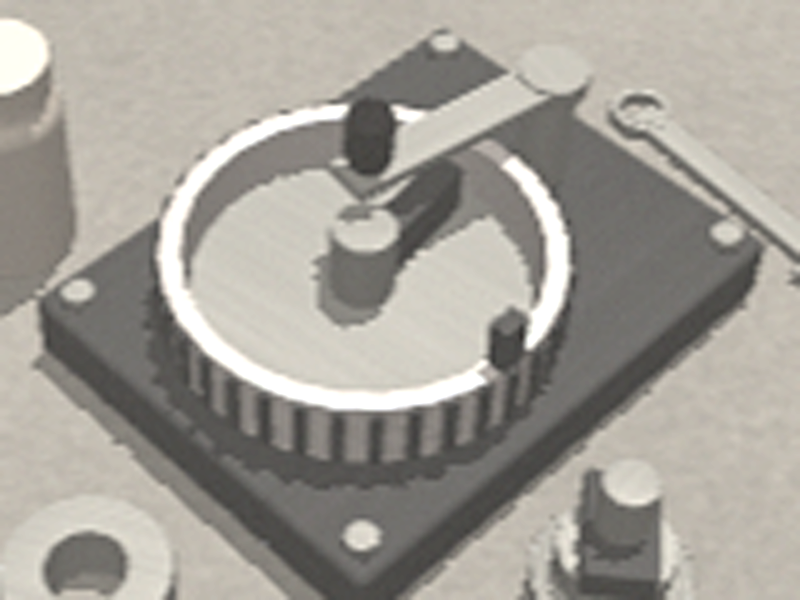

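The bar stands a little open, on the −x side of the shank. The arm points towards the pivot, seen at about (450,175) in the scene zoom, and the key is towards stand +x. Next I'll measure these points.

```bash
cat > h.py <<'E'
import cv2,numpy as np
from cell import readout,cams
C={n:cams.get_calibration(n) for n in("scene","top")}
def ray(n,uv):
    c=C[n];P=c["pose"];d=P[:3,:3]@[(uv[0]-c["cx"])/c["fx"],(uv[1]-c["cy"])/c["fy"],1];return P[:3,3],d
def plane(n,uv,z):
    o,d=ray(n,uv);return o+d*(z-o[2])/d[2]
def tri(a,b):
    (o,d),(p,e)=ray("scene",a),ray("top",b)
    s=np.linalg.lstsq(np.c_[d,-e],p-o,rcond=None)[0];x,y=o+d*s[0],p+e*s[1]
    return (x+y)/2,np.linalg.norm(x-y)
def proj(n,X):
    c=C[n];q=np.linalg.inv(c["pose"])@[*X,1];return c["fx"]*q[0]/q[2]+c["cx"],c["fy"]*q[1]/q[2]+c["cy"]
def rim(img,n,box):
    x0,y0,x1,y1=box;g=cv2.cvtColor(img,cv2.COLOR_BGR2GRAY)[y0:y1,x0:x1]
    m=(g>np.percentile(g,90)).astype(np.uint8)
    return g,m
E
python3 - <<'E'
from h import *
np.set_printoptions(precision=4,suppress=True)
T=lambda x,y:(130+x/4-.4,125+y/4-.4); S=lambda x,y:(190+x/5-.4,135+y/5-.4)
def circ(P,z):
    P=np.array(P);A=np.c_[2*P[:,:2],np.ones(len(P))];s=np.linalg.lstsq(A,(P[:,:2]**2).sum(1),rcond=None)[0]
    return s[:2],np.sqrt(s[2]+s[:2]@s[:2])
for n,f in(("top","top0"),("scene","scene0")):
    I=cv2.imread(f"pics/{f}.png");b=(172,130,275,235) if n=="top" else (215,150,310,222)
    m=(I.min(2)>(175 if n=="top" else 160)).astype(np.uint8);m[:b[1]]=0;m[b[3]:]=0;m[:,:b[0]]=0;m[:,b[2]:]=0
    k,l,st,_=cv2.connectedComponentsWithStats(m);i=1+st[1:,4].argmax();print(n,st[i],I[b[1]:b[3],b[0]:b[2]].max())
    ys,xs=np.nonzero(l==i);P=[plane(n,(u,v),.076) for u,v in zip(xs,ys)]
    print(n,"ring",circ(P,.076), np.ptp(np.array(P),axis=0))
print("pivot",tri(S(556,70),T(105,231)),plane("top",T(105,231),.103),plane("scene",S(556,70),.103))
print("knob top",tri(S(370,106),T(328,247)),plane("top",T(328,249),.119),plane("scene",S(370,138),.119))
print("key",tri(S(512,318),T(369,43)),plane("top",T(369,43),.101),plane("scene",S(512,318),.101))
print("shank",tri(S(365,228),T(369,222)),plane("top",T(369,222),.088))
print("bolts",[plane("top",T(*p),.039)[:2] for p in((69,76),(540,61),(557,411),(72,432))])
print("bolts",[plane("scene",S(*p),.039)[:2] for p in((727,233),(362,535),(78,291),(446,43))])
for p in((455,165),(425,165),(460,205),(405,245)):print("arm",plane("scene",S(*p),.076 if p[1]<200 else .05))
E
```

```text
top [178 139  90  89 669] 204
top ring (array([0.5822, 0.0539]), np.float64(0.08444763193835772)) [0.1734 0.1711 0.    ]
scene [231 204  55  13 125] 185
scene ring (array([0.5867, 0.0483]), np.float64(0.07936014753551646)) [0.085  0.0758 0.    ]
pivot (array([0.5738, 0.1763, 0.1009]), np.float64(0.0002394475122252614)) [0.5734 0.1758 0.103 ] [0.5753 0.1746 0.103 ]
knob top (array([0.5643, 0.0702, 0.1362]), np.float64(1.2709140376510129e-05)) [0.566  0.0711 0.119 ] [0.5661 0.0694 0.119 ]
key (array([0.668 , 0.0566, 0.1032]), np.float64(0.00045834703302302454)) [0.6685 0.0565 0.101 ] [0.6669 0.0583 0.101 ]
shank (array([0.5837, 0.0532, 0.0883]), np.float64(0.0012963066297508109)) [0.5841 0.0538 0.088 ]
bolts [array([0.6625, 0.2108]), array([ 0.6792, -0.0297]), array([ 0.4995, -0.0421]), array([0.482 , 0.1981])]
bolts [array([0.6605, 0.2115]), array([ 0.6768, -0.0286]), array([ 0.4971, -0.0417]), array([0.4806, 0.1993])]
arm [0.5721 0.1172 0.076 ]
arm [0.5634 0.1067 0.076 ]
arm [0.5751 0.1199 0.05  ]
arm [0.5773 0.0836 0.05  ]
```

```bash
cat >> h.py <<'E'
from scipy.spatial.transform import Rotation as Ro
def pose():
    s=readout.get_state();q=s["tcp_rot"];R=Ro.from_quat([q[1],q[2],q[3],q[0]]).as_matrix()
    return s["tool_pos"],R,np.arctan2(R[1,0],R[0,0])
def rows(tg,grip):
    """targets (x,y,z,yaw_deg) -> rows relative to now; keeps tool vertical"""
    p,R,yaw=pose()
    for x,y,z,a in tg:
        Rt=Ro.from_euler("z",a,degrees=True).as_matrix()@np.diag([1,-1,-1])
        r=Ro.from_matrix(R.T@Rt).as_rotvec();d=R.T@(np.array([x,y,z])-p)
        print([round(float(v),3) for v in r]+[round(float(v),4) for v in d]+[grip])
E
python3 - <<'E'
from h import *
rows([(.5655,.0705,.215,-5)],120)
E
```

```text
[0.001, 0.002, 1.436, -0.4562, 0.5362, -0.0007, 120]
```

Emit:
{"api": "arm_command", "payload": {"motion": [[0, 0, 0.1, -0.03, 0.036, 0, 120], [0, 0, 0.2, -0.06, 0.07, 0, 120], [0, 0, 0.3, -0.09, 0.105, 0, 120], [0, 0, 0.4, -0.115, 0.136, 0, 120], [0, 0, 0.5, -0.142, 0.168, 0, 120], [0, 0, 0.6, -0.17, 0.2, 0, 120], [0, 0, 0.7, -0.196, 0.231, 0, 120], [0, 0, 0.8, -0.222, 0.262, 0, 120]], "squeeze": 8}}

```text
clock: 0.77
tool_pos: [0.3441, 0.366, 0.2143]
tcp_rot: [0.0, 0.963, 0.269, -0.0]
wrist_force: [1.2, 0.4, 0.1]
opening: 0.0516
```

```bash
python3 - <<'E'
from h import *
print(pose()[0]);rows([(.5655,.0705,.215,-5)],140)
E
```

```text
[0.3441291  0.36595255 0.21426611]
[0.0, 0.0, 0.632, 0.0363, 0.3674, -0.0007, 140]
```

Emit:
{"api": "arm_command", "payload": {"motion": [[0, 0, 0.1, 0.004, 0.038, 0, 140], [0, 0, 0.2, 0.008, 0.076, 0, 140], [0, 0, 0.3, 0.012, 0.114, 0, 140], [0, 0, 0.4, 0.016, 0.152, 0, 140], [0, 0, 0.5, 0.019, 0.19, 0, 140], [0, 0, 0.6, 0.023, 0.228, 0, 140], [0, 0, 0.63, 0.026, 0.266, 0, 140], [0, 0, 0.63, 0.03, 0.304, 0, 140]]}}

```text
clock: 1.43
tool_pos: [0.5284, 0.1224, 0.2143]
tcp_rot: [-0.0, 0.999, -0.041, -0.0]
wrist_force: [0.2, 0.2, -0.2]
opening: 0.043
```

Emit:
{"api": "arm_command", "payload": {"motion": [[0, 0, 0, 0.03, 0.02, 0, 140], [0, 0, 0, 0.045, 0.03, 0, 140], [0, 0, 0, 0.05, 0.033, 0, 140], [0, 0, 0, 0.05, 0.033, 0, 140]]}}

```text
clock: 1.77
tool_pos: [0.5754, 0.0864, 0.2139]
tcp_rot: [0.0, 0.999, -0.041, -0.001]
wrist_force: [-0.9, -0.2, -0.8]
opening: 0.0431
```

```bash
python3 - <<'E'
from h import *
print(pose());rows([(.5655,.0705,.17,-5),(.5655,.0705,.109,-5)],140)
E
```

```text
(array([0.57538915, 0.0863971 , 0.21389686]), array([[ 9.96569972e-01, -8.27410978e-02, -1.48406661e-03],
       [-8.27411439e-02, -9.96571072e-01,  3.04485850e-05],
       [-1.48149720e-03,  9.24492233e-05, -9.99998898e-01]]), np.float64(-0.08283593601475328))
[0.0, 0.001, 0.004, -0.0085, 0.0167, 0.0439, 140]
[0.0, 0.001, 0.004, -0.0084, 0.0167, 0.1049, 140]
```

Emit:
{"api": "arm_command", "payload": {"motion": [[0, 0, 0, -0.0085, 0.0165, 0.02, 140], [0, 0, 0, -0.0085, 0.0165, 0.044, 140], [0, 0, 0, -0.0085, 0.0165, 0.065, 140], [0, 0, 0, -0.0085, 0.0165, 0.085, 140], [0, 0, 0, -0.0085, 0.0165, 0.105, 140], [0, 0, 0, -0.0085, 0.0165, 0.105, 180], [0, 0, 0, -0.0085, 0.0165, 0.105, 180], [0, 0, 0, -0.0085, 0.0165, 0.105, 180]]}}

```text
clock: 2.43
tool_pos: [0.5654, 0.0723, 0.1109]
tcp_rot: [-0.0, 0.999, -0.04, 0.001]
wrist_force: [0.2, 0.6, 1.6]
opening: 0.0301
```

```bash
python3 - <<'E'
from h import *
print(pose());cv2.imwrite("pics/c1.png",cv2.resize(cams.snapshot("scene")[120:270,180:380,::-1],(800,600)))
# arc: pivot, keeper theta
piv=np.array([.574,.176])
print([ (t,*np.round(piv+.105*np.array([np.cos(a),np.sin(a)]),4)) for t in(.15,.35) for a in[np.radians(-85.9)-t]])
def arc(ts): return [(*(piv+.105*np.array([np.cos(a),np.sin(a)])),.109,np.degrees(a)+90) for t in ts for a in[np.radians(-85.9)-t]]
rows(arc([.2,.31,.42,.53,.64,.75,.86,.97]),180)
E
```

```text
(array([0.56544345, 0.07234352, 0.11093838]), array([[ 9.96808135e-01, -7.98214356e-02,  1.44233604e-03],
       [-7.98217887e-02, -9.96809132e-01,  1.88795316e-04],
       [ 1.42266383e-03, -3.03322550e-04, -9.99998942e-01]]), np.float64(-0.07990687801212626))
[(0.15, np.float64(0.5658), np.float64(0.0713)), (0.35, np.float64(0.5451), np.float64(0.075))]
[-0.0, -0.003, 0.048, -0.0054, 0.0008, 0.0025, 180]
[-0.001, -0.003, 0.158, -0.0169, -0.0004, 0.0025, 180]
[-0.001, -0.003, 0.268, -0.0282, -0.0029, 0.0025, 180]
[-0.001, -0.003, 0.378, -0.0391, -0.0065, 0.0024, 180]
[-0.001, -0.003, 0.488, -0.0496, -0.0114, 0.0024, 180]
[-0.001, -0.002, 0.598, -0.0595, -0.0174, 0.0024, 180]
[-0.001, -0.002, 0.708, -0.0687, -0.0244, 0.0024, 180]
[-0.001, -0.002, 0.818, -0.077, -0.0323, 0.0024, 180]
```

View pics/c1.png

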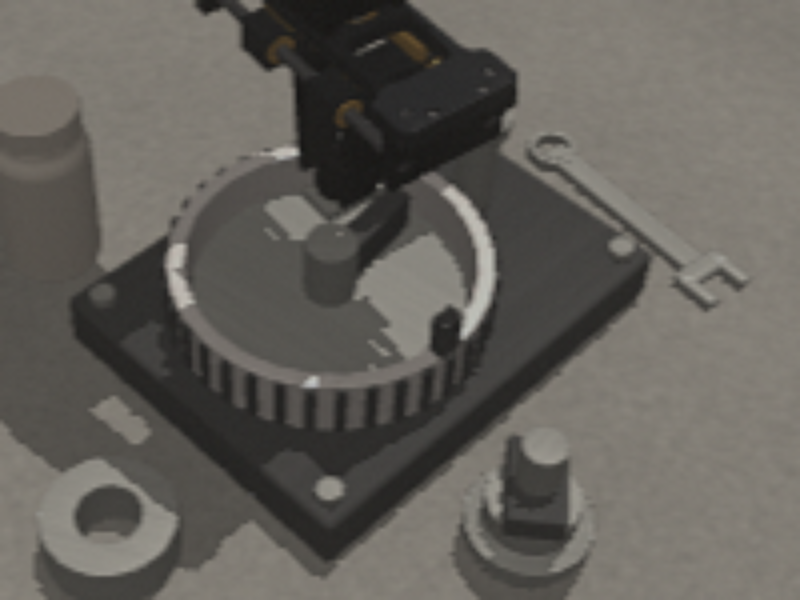

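The fingers straddle the knob at about (350,180), and nothing else is touched. I'll swing the bar now.

Emit:
{"api": "arm_command", "payload": {"motion": [[0, 0, 0.05, -0.0055, 0, 0.001, 180], [0, 0, 0.16, -0.017, -0.0005, 0.001, 180], [0, 0, 0.27, -0.028, -0.003, 0.001, 180], [0, 0, 0.38, -0.039, -0.0065, 0.001, 180], [0, 0, 0.49, -0.0495, -0.0115, 0.001, 180], [0, 0, 0.6, -0.0595, -0.0175, 0.001, 180], [0, 0, 0.71, -0.0685, -0.0245, 0.001, 180], [0, 0, 0.82, -0.077, -0.0325, 0.001, 180]]}}

```text
clock: 3.15
tool_pos: [0.492, 0.1103, 0.111]
tcp_rot: [-0.001, 0.899, -0.438, 0.002]
wrist_force: [0.6, -0.5, 0.7]
opening: 0.028
```

```bash
cat >> h.py <<'E'
piv=np.array([.574,.176])
def arc(ts,z=.11): return [(*(piv+.105*np.array([np.cos(a),np.sin(a)])),z,np.degrees(a)+90) for t in ts for a in[np.radians(-85.9)-t]]
E
python3 - <<'E'
from h import *
s=readout.get_state();print(pose()[0],s["wrist_force"],s["joint_positions"])
rows(arc([1.07,1.17,1.27,1.37,1.47,1.57,1.62]),180)
E
```

```text
[0.49199529 0.11025669 0.11096918] [ 0.59004484 -0.53380836  0.67748686] [ 1.14466309e-01 -1.15470817e-01  2.07109142e+00 -9.57317137e-04
  1.18204304e+00  1.02137583e+00]
[-0.003, -0.003, 0.092, -0.0108, -0.0005, 0.0009, 180]
[-0.003, -0.003, 0.192, -0.0212, -0.002, 0.0009, 180]
[-0.003, -0.002, 0.292, -0.0314, -0.0045, 0.0009, 180]
[-0.003, -0.002, 0.392, -0.0413, -0.0081, 0.0009, 180]
[-0.004, -0.002, 0.492, -0.0508, -0.0125, 0.0009, 180]
[-0.004, -0.002, 0.592, -0.0598, -0.018, 0.0009, 180]
[-0.004, -0.002, 0.642, -0.0641, -0.021, 0.0008, 180]
```

Emit:
{"api": "arm_command", "payload": {"motion": [[0, 0, 0.09, -0.011, -0.0005, 0, 180], [0, 0, 0.19, -0.021, -0.002, 0, 180], [0, 0, 0.29, -0.0315, -0.0045, 0, 180], [0, 0, 0.39, -0.0415, -0.008, 0, 180], [0, 0, 0.49, -0.051, -0.0125, 0, 180], [0, 0, 0.59, -0.06, -0.018, 0, 180], [0, 0, 0.64, -0.064, -0.021, 0, 180], [0, 0, 0.64, -0.064, -0.021, 0, 150]]}}

```text
clock: 3.82
tool_pos: [0.4688, 0.1746, 0.1107]
tcp_rot: [-0.002, 0.718, -0.696, 0.001]
wrist_force: [-0.3, 0.8, -0.5]
opening: 0.031
```

Emit:
{"api": "arm_command", "payload": {"motion": [[0, 0, 0, 0, 0, -0.005, 130], [0, 0, 0, 0, 0, -0.025, 130], [0, 0, 0, 0, 0, -0.055, 130], [0, 0, 0, 0, 0, -0.09, 130], [0, 0, 0, -0.04, -0.02, -0.09, 130], [0, 0, 0, -0.08, -0.02, -0.09, 130], [0, 0, 0, -0.12, -0.02, -0.09, 130], [0, 0, 0, -0.12, -0.02, -0.09, 130]]}}

```text
clock: 4.48
tool_pos: [0.4844, 0.299, 0.2005]
tcp_rot: [-0.002, 0.72, -0.694, -0.001]
wrist_force: [0.1, -1.4, 0.0]
opening: 0.0465
```

```bash
python3 - <<'E'
from h import *
s=readout.get_state();print(s["clock"],pose(),s["wrist_force"])
t=cams.snapshot("top")[:,:,::-1];c=cams.snapshot("scene")[:,:,::-1]
cv2.imwrite("pics/top2.png",t);cv2.imwrite("pics/scene2.png",c)
f=lambda i:cv2.convertScaleAbs(cv2.resize(i,(400,480),interpolation=cv2.INTER_CUBIC),alpha=1.5,beta=20)
cv2.imwrite("pics/b2.png",np.hstack([f(t[125:245,170:270]),f(c[145:235,215:315][:,:,:])]))
E
```

```text
4.4833 (array([0.48435324, 0.29903774, 0.20049674]), array([[ 0.03545635, -0.99936922,  0.00200436],
       [-0.99936409, -0.03544845,  0.00384913],
       [-0.00377565, -0.00213957, -0.99999058]]), np.float64(-1.5353322860748615)) [ 0.1132722  -1.42345429  0.00844521]
```

View pics/b2.png

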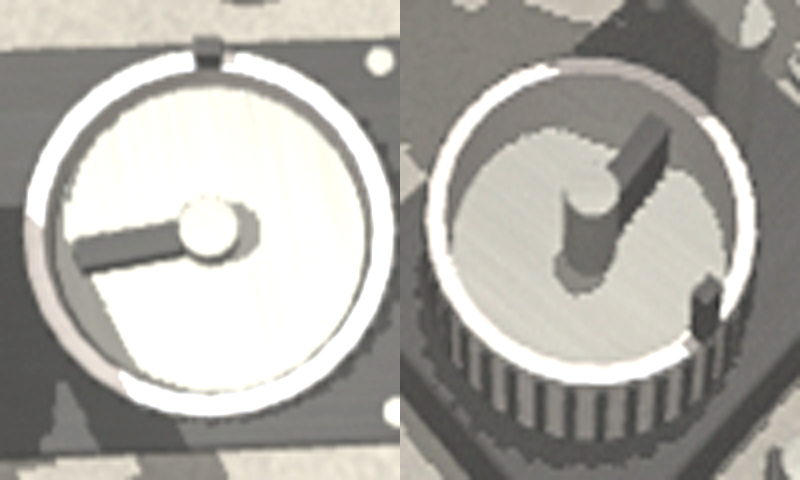

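Left panel: the arm tip is near (80,254), the shank at (209,228) and the key at (208,48). In the right panel the tip is near (660,118). The keeper is off the dial.

```bash
python3 - <<'E'
from h import *
np.set_printoptions(precision=4,suppress=True)
T=lambda x,y:(170+x/4-.4,125+y/4-.4); S=lambda x,y:(215+x/4-.4,145+y/5.333-.4)
c=np.array([.583,.0537])
def rep(n,p): v=p[:2]-c; print(n,p,"r",np.hypot(*v),"ang",np.degrees(np.arctan2(v[1],v[0])))
rep("tip tri",tri(S(261,118),T(79,254))[0]);rep("tip top",plane("top",T(79,254),.076));rep("tip sc",plane("scene",S(261,118),.076))
rep("shank tri",tri(S(192,188),T(208,227))[0]);rep("shank top",plane("top",T(208,227),.088));rep("shank sc",plane("scene",S(192,188),.088))
rep("key top",plane("top",T(208,43),.101));rep("key sc",plane("scene",S(309,284),.101))
# dial centre from full rim: threshold bright ring in top, ellipse fit
I=cv2.imread("pics/top2.png");
for thr in(150,165):
    m=(I.min(2)>thr).astype(np.uint8);m[:130]=0;m[235:]=0;m[:,:172]=0;m[:,275:]=0
    h=[k for k in cv2.findContours(m,0,1)[0]];h=cv2.convexHull(np.vstack(h))
    (u,v),ax,_=cv2.fitEllipse(h);print(thr,(u,v),ax,plane("top",(u,v),.076))
E
```

```text
tip tri [0.5688 0.1167 0.0764] r 0.0645955991565393 ang 102.6563951275616
tip top [0.5684 0.1161 0.076 ] r 0.06408389989234879 ang 103.17327507660498
tip sc [0.569  0.1178 0.076 ] r 0.0655763612017001 ang 102.3485483692282
shank tri [0.5818 0.0541 0.0871] r 0.0012541526797155888 ang 159.39747787578872
shank top [0.5817 0.0542 0.088 ] r 0.0013686480268440414 ang 160.52364429320747
shank sc [0.5824 0.0535 0.088 ] r 0.0006093445371304417 ang -162.26931013106622
key top [0.6685 0.057  0.101 ] r 0.08552082871673969 ang 2.2075980265607296
key sc [0.6661 0.0587 0.101 ] r 0.08321340036282321 ang 3.424593231437528
150 (239.813720703125, 183.6337127685547) (99.36759948730469, 128.58815002441406) [0.5803 0.0191 0.076 ]
165 (221.76007080078125, 182.79296875) (90.18502044677734, 91.29277801513672) [0.5808 0.0541 0.076 ]
```

```bash
cat >> h.py <<'E'
cen=np.array([.582,.054])
def arm(angs,z=.059,r=.048): return [(*(cen+r*np.array([np.cos(a),np.sin(a)])),z,np.degrees(a)-90) for a in np.radians(angs)]
E
python3 - <<'E'
from h import *
rows(arm([102.3],.2),140)
E
```

```text
[-0.001, -0.001, -1.752, 0.1967, -0.081, -0.0004, 140]
```

Emit:
{"api": "arm_command", "payload": {"motion": [[0, 0, -0.12, 0.025, -0.01, 0, 140], [0, 0, -0.24, 0.05, -0.02, 0, 140], [0, 0, -0.36, 0.075, -0.03, 0, 140], [0, 0, -0.48, 0.1, -0.04, 0, 140], [0, 0, -0.6, 0.125, -0.05, 0, 140], [0, 0, -0.72, 0.15, -0.06, 0, 140], [0, 0, -0.84, 0.175, -0.07, 0, 140], [0, 0, -0.96, 0.197, -0.081, 0, 140]]}}

```text
clock: 5.25
tool_pos: [0.5712, 0.0962, 0.1993]
tcp_rot: [0.0, 0.959, -0.284, 0.0]
wrist_force: [0.3, 0.0, 0.5]
opening: 0.0425
```

Emit:
{"api": "arm_command", "payload": {"motion": [[0, 0, -0.12, 0, 0, 0, 140], [0, 0, -0.24, 0, 0, 0, 140], [0, 0, -0.36, 0, 0, 0, 140], [0, 0, -0.48, 0, 0, 0, 140], [0, 0, -0.6, 0, 0, 0, 140], [0, 0, -0.72, 0, 0, 0, 140], [0, 0, -0.79, 0, 0, 0, 140], [0, 0, -0.79, 0, 0, 0, 140]]}}

```text
clock: 5.92
tool_pos: [0.5709, 0.0978, 0.1992]
tcp_rot: [0.0, 0.995, 0.104, 0.0]
wrist_force: [-0.2, -0.1, 0.9]
opening: 0.0423
```

```bash
python3 - <<'E'
from h import *
print(pose(),readout.get_state()["opening"]);rows(arm([102.3],.12)+arm([102.3]),140)
E
```

```text
(array([0.57090188, 0.09781693, 0.19920769]), array([[ 9.78297313e-01,  2.07205511e-01,  4.94250483e-04],
       [ 2.07205678e-01, -9.78297352e-01, -3.14569209e-04],
       [ 4.18343465e-04,  4.10153719e-04, -9.99999828e-01]]), np.float64(0.2087177984015181)) 0.04232723985636575
[0.0, -0.0, -0.006, 0.0015, -0.0029, 0.0792, 140]
[0.0, -0.0, -0.006, 0.0014, -0.0029, 0.1402, 140]
```

Emit:
{"api": "arm_command", "payload": {"motion": [[0, 0, 0, 0.0015, -0.003, 0.03, 140], [0, 0, 0, 0.0015, -0.003, 0.06, 140], [0, 0, 0, 0.0015, -0.003, 0.085, 140], [0, 0, 0, 0.0015, -0.003, 0.1, 140], [0, 0, 0, 0.0015, -0.003, 0.115, 140], [0, 0, 0, 0.0015, -0.003, 0.125, 140], [0, 0, 0, 0.0015, -0.003, 0.125, 140]]}}

```text
clock: 6.5
tool_pos: [0.5701, 0.1017, 0.0713]
tcp_rot: [0.0, 0.995, 0.103, -0.002]
wrist_force: [0.6, -0.2, 0.1]
opening: 0.043
```

Emit:
{"api": "arm_command", "payload": {"motion": [[0, 0, 0, 0, 0, 0.008, 140], [0, 0, 0, 0, 0, 0.014, 140], [0, 0, 0, 0, 0, 0.014, 170], [0, 0, 0, 0, 0, 0.014, 200], [0, 0, 0, 0, 0, 0.014, 230], [0, 0, 0, 0, 0, 0.014, 230], [0, 0, 0, 0, 0, 0.014, 230]], "squeeze": 12}}

```text
clock: 7.08
tool_pos: [0.5722, 0.1027, 0.0603]
tcp_rot: [0.0, 0.995, 0.104, 0.0]
wrist_force: [-0.2, -0.2, 0.4]
opening: 0.0158
```

```bash
python3 - <<'E'
from h import *
s=readout.get_state();p,R,y=pose();print(p,np.degrees(y),s["wrist_force"],s["moment"],s["opening"])
v=p[:2]-cen;a=np.degrees(np.arctan2(v[1],v[0]));print(a,np.hypot(*v))
rows(arm(102.3-np.array([0,5.5,11,17,23,29,35,41,47]),p[2]),230)
E
```

```text
[0.57219938 0.10272634 0.0602988 ] 11.97695205332878 [-0.22025713 -0.15063197  0.39328439] [-0.20509646  0.15054241 -0.10069912] 0.015758322487126986
101.37249767113423 0.049702196031048994
[0.0, -0.001, -0.006, -0.0008, 0.0017, -0.0, 230]
[0.0, -0.001, 0.09, 0.0038, 0.0019, 0.0, 230]
[0.0, -0.001, 0.186, 0.0084, 0.0025, 0.0, 230]
[-0.0, -0.001, 0.291, 0.0133, 0.0037, 0.0, 230]
[-0.0, -0.001, 0.396, 0.018, 0.0054, 0.0, 230]
[-0.0, -0.001, 0.501, 0.0225, 0.0076, 0.0, 230]
[-0.0, -0.001, 0.605, 0.0268, 0.0102, 0.0, 230]
[-0.0, -0.001, 0.71, 0.0308, 0.0133, 0.0, 230]
[-0.0, -0.001, 0.815, 0.0344, 0.0168, 0.0, 230]
```

Emit:
{"api": "arm_command", "payload": {"motion": [[0, 0, 0.1, 0.005, 0.0002, 0, 230], [0, 0, 0.2, 0.0099, 0.001, 0, 230], [0, 0, 0.3, 0.0147, 0.0022, 0, 230], [0, 0, 0.4, 0.0194, 0.0039, 0, 230], [0, 0, 0.5, 0.0238, 0.0061, 0, 230], [0, 0, 0.6, 0.0281, 0.0087, 0, 230], [0, 0, 0.7, 0.032, 0.0117, 0, 230], [0, 0, 0.8, 0.0357, 0.0151, 0, 230]]}}

```text
clock: 7.75
tool_pos: [0.6099, 0.0953, 0.0603]
tcp_rot: [0.0, 0.956, -0.293, -0.0]
wrist_force: [-2.6, -0.4, 2.0]
opening: 0.0157
```

```bash
python3 - <<'E'
from h import *
s=readout.get_state();p,R,y=pose();print(p,np.degrees(y),s["wrist_force"],s["moment"],s["opening"])
v=p[:2]-cen;a=np.degrees(np.arctan2(v[1],v[0]));print(a,np.hypot(*v))
cv2.imwrite("pics/top3.png",cams.snapshot("top")[:,:,::-1])
E
```

```text
[0.60993269 0.09533497 0.06027539] -34.11995573038956 [-2.64915976 -0.4331043   2.01836072] [-0.21935727  0.62380654  0.02723369] 0.015705765308739586
55.95057812113923 0.04988802480678393
```

Emit:
{"api": "arm_command", "payload": {"motion": [[0, 0, 0.1, 0.005, 0.0002, 0, 230], [0, 0, 0.2, 0.0099, 0.001, 0, 230], [0, 0, 0.3, 0.0147, 0.0022, 0, 230], [0, 0, 0.4, 0.0194, 0.0039, 0, 230], [0, 0, 0.5, 0.0238, 0.0061, 0, 230], [0, 0, 0.6, 0.0281, 0.0087, 0, 230], [0, 0, 0.7, 0.032, 0.0117, 0, 230], [0, 0, 0.8, 0.0357, 0.0151, 0, 230]]}}

```text
clock: 8.47
tool_pos: [0.6308, 0.0632, 0.0603]
tcp_rot: [0.0, 0.767, -0.642, -0.001]
wrist_force: [-4.2, 1.7, 4.1]
opening: 0.0159
```

Emit:
{"api": "arm_command", "payload": {"motion": [[0, 0, 0.07, 0.0035, 0.0001, 0, 230], [0, 0, 0.13, 0.0065, 0.0004, 0, 230], [0, 0, 0.13, 0.0065, 0.0004, 0, 230]]}}

```text
clock: 8.72
tool_pos: [0.6316, 0.0566, 0.0603]
tcp_rot: [0.0, 0.724, -0.689, -0.001]
wrist_force: [-4.0, 0.3, 5.2]
opening: 0.0159
```

```bash
python3 - <<'E'
from h import *
s=readout.get_state();p,R,y=pose();print(p,np.degrees(y),s["wrist_force"],s["moment"],s["opening"])
v=p[:2]-cen;a=np.degrees(np.arctan2(v[1],v[0]));print(a,np.hypot(*v))
t=cv2.imread("pics/top2.png")[128:148,207:237];c=cv2.imread("pics/scene2.png")[190:220,270:310]
f=lambda i:cv2.convertScaleAbs(cv2.resize(i,None,fx=13,fy=13,interpolation=cv2.INTER_NEAREST),alpha=1.5,beta=20)[:,:400]
a,b=f(t),f(c);h=max(len(a),len(b))
cv2.imwrite("pics/k.png",np.hstack([cv2.copyMakeBorder(i,0,h-len(i),0,4,0) for i in(a,b)]))
E
```

```text
[0.63158273 0.05658451 0.06026159] -87.14730611862136 [-4.04391972  0.34597787  5.23204456] [ 0.24886494  0.90503684 -0.20085878] 0.015933617933998934
2.9838489417120266 0.049650047659324584
```

View pics/k.png

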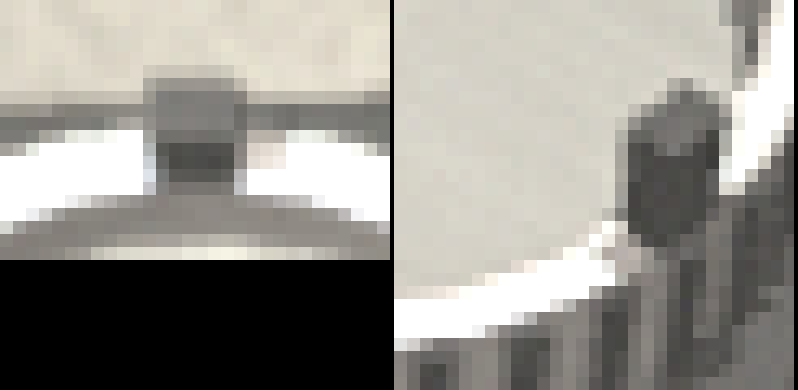

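Left panel: the key's top face spans x 148–243, y 80–143, so its centre is at pixel (221.55,136.1). Right panel: its top-face centre is near (675,117), pixel (291.1,198.5).

```bash
python3 - <<'E'
from h import *
np.set_printoptions(precision=4,suppress=True)
for n,uv in(("top",(221.55,136.1)),("scene",(291.1,198.5))):
    p=plane(n,uv,.101);v=p[:2]-cen;print(n,p,np.hypot(*v),np.degrees(np.arctan2(v[1],v[0])))
print(tri((291.1,198.5),(221.55,136.1)))
# shank top centres: bright disc in both earlier pictures
I=cv2.imread("pics/top2.png");c=I[170:195,210:235];cv2.imwrite("/tmp/x.png",c)
# same-view dial centre from outer hull of rim at thr 160..185
for thr in(160,170,180):
    m=(I.min(2)>thr).astype(np.uint8);m[:130]=0;m[235:]=0;m[:,:172]=0;m[:,275:]=0
    k,l,st,_=cv2.connectedComponentsWithStats(m);ok=[i for i in range(1,k) if st[i,4]>40]
    for i in ok: print(thr,st[i])
    ys,xs=np.nonzero(np.isin(l,ok));P=np.array([plane("top",q,.076)[:2] for q in zip(xs,ys)])
    d=np.hypot(*(P-cen).T);P=P[(d>.078)&(d<.092)]
    A=np.c_[2*P,np.ones(len(P))];s=np.linalg.lstsq(A,(P**2).sum(1),rcond=None)[0];print(thr,s[:2],np.sqrt(s[2]+s[:2]@s[:2]),len(P))
E
```

```text
top [0.667 0.057 0.101] 0.08503640629502014 2.0458464527688025
scene [0.6663 0.0563 0.101 ] 0.08435006115727357 1.5726851887549467
(array([0.6666, 0.0567, 0.1012]), np.float64(0.0009573134125575988))
160 [177 138  41  43 262]
160 [200 139  68  90 665]
160 [250 187   6  20  51]
160 [194 191  28  31 410]
160 [223 201   9  21  49]
160 [0.5822 0.054 ] 0.08456433141651169 927
170 [177 139  41  42 240]
170 [200 139  68  90 619]
170 [0.5822 0.054 ] 0.08449276445569481 859
180 [177 139  41  41 221]
180 [201 139  67  89 572]
180 [0.5823 0.054 ] 0.08453427067888768 793
```

Emit:
{"api": "arm_command", "payload": {"motion": [[0, 0, 0.016, 0.0008, 0, 0, 230], [0, 0, 0.016, 0.0008, 0, 0, 230], [0, 0, 0.016, 0.0008, 0, 0, 230], [0, 0, 0.016, 0.0008, 0, 0, 230]]}}

```text
clock: 9.05
tool_pos: [0.6316, 0.0561, 0.0603]
tcp_rot: [0.0, 0.72, -0.694, -0.001]
wrist_force: [-4.2, 2.1, 4.8]
opening: 0.016
```

Emit:
{"api": "arm_command", "payload": {"motion": [[0, 0, 0, 0, 0, 0, 150], [0, 0, 0, 0, 0, 0, 150], [0, 0, 0, 0, 0, 0, 150], [0, 0, 0, 0, 0, 0, 150], [0, 0, 0, 0, 0, -0.015, 150], [0, 0, 0, 0, 0, -0.04, 150], [0, 0, 0, 0, 0, -0.08, 150], [0, 0, 0, 0, 0, -0.12, 150]]}}

```text
clock: 9.72
tool_pos: [0.631, 0.0555, 0.1804]
tcp_rot: [0.001, 0.719, -0.695, -0.001]
wrist_force: [1.4, -0.8, 0.8]
opening: 0.0394
```

Emit:
{"api": "arm_command", "payload": {"motion": [[0, 0, 0, 0, 0, -0.02, 150], [0, 0, 0, -0.04, 0.01, -0.02, 150], [0, 0, 0, -0.08, 0.03, -0.02, 150], [0, 0, 0, -0.115, 0.05, -0.02, 150], [0, 0, 0, -0.15, 0.07, -0.02, 150], [0, 0, 0, -0.185, 0.09, -0.02, 150], [0, 0, 0, -0.22, 0.11, -0.02, 150], [0, 0, 0, -0.24, 0.13, -0.02, 150]]}}

```text
clock: 10.38
tool_pos: [0.4928, 0.2939, 0.2012]
tcp_rot: [-0.001, 0.72, -0.694, -0.0]
wrist_force: [-0.3, -0.3, 0.2]
opening: 0.0391
```

```bash
python3 - <<'E'
from h import *
s=readout.get_state();print(s["clock"],pose()[0],s["opening"])
t=cams.snapshot("top")[:,:,::-1];c=cams.snapshot("scene")[:,:,::-1]
cv2.imwrite("pics/top4.png",t);cv2.imwrite("pics/scene4.png",c)
f=lambda i,k:cv2.convertScaleAbs(cv2.resize(i,None,fx=k,fy=k,interpolation=cv2.INTER_CUBIC),alpha=1.5,beta=20)
cv2.imwrite("pics/b4.png",np.hstack([f(t[128:198,200:245],8)[:560],f(c[160:230,250:305],8)]))
E
```

```text
10.3833 [0.49278059 0.29387733 0.20116015] 0.039090499938427864
```

View pics/b4.png

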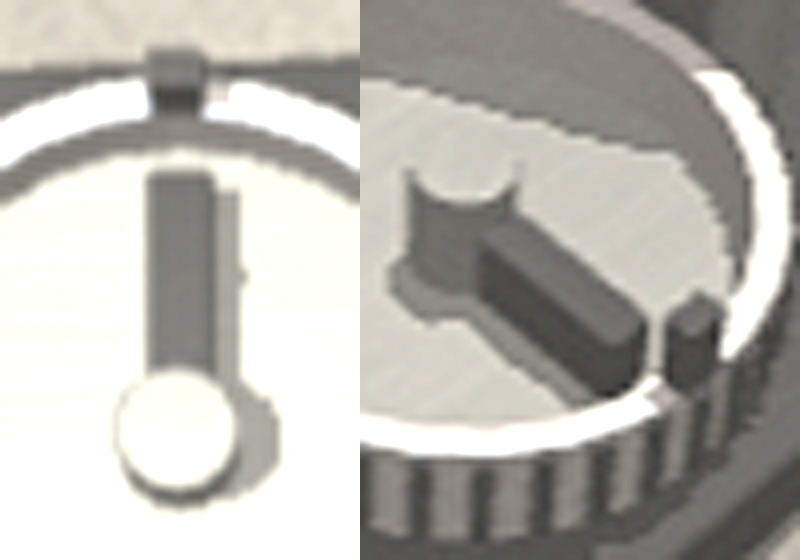

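The left panel shows the arm tip centred at x≈180, y≈172, the arm near the shank at x≈181 and the key's top at (176.5,65). The right panel shows the arm aimed at the key. Next I'll get the angles.

```bash
python3 - <<'E'
from h import *
np.set_printoptions(precision=4,suppress=True)
T=lambda x,y:(200+x/8-.44,128+y/8-.44); S=lambda x,y:(250+(x-360)/8-.44,160+y/8-.44)
def a(n,p,c=cen): v=p[:2]-c; print(n,p,np.hypot(*v),round(np.degrees(np.arctan2(v[1],v[0])),2))
a("tip",plane("top",T(180,173),.076));a("key",plane("top",T(176.5,66),.101))
a("arm axis",plane("top",T(180,173),.076),plane("top",T(181.5,355),.076)[:2])
a("tip sc",plane("scene",S(620,330),.076));a("key sc",plane("scene",S(694,312),.101))
a("sc axis",plane("scene",S(620,330),.076),plane("scene",S(503,232),.076)[:2])
# subpixel: mean edge columns of arm in top picture
g=cv2.cvtColor(cv2.imread("pics/top4.png"),cv2.COLOR_BGR2GRAY).astype(float)
for v in range(151,173,3):
    r=g[v,212:236];print(v,[int(x) for x in r])
for v in(134,135,136):print(v,[int(x) for x in g[v,212:236]])
# changes of ring/key
for n in("top","scene"):
    A,B=[cv2.imread(f"pics/{n}{i}.png")for i in(2,4)]
    b=(slice(130,146),slice(212,236)) if n=="top" else (slice(192,216),slice(282,302))
    print(n,cv2.phaseCorrelate(*[cv2.cvtColor(i[b],cv2.COLOR_BGR2GRAY).astype(np.float32) for i in(A,B)]))
E
```

```text
tip [0.6475 0.056  0.076 ] 0.06548376868598559 1.71
key [0.6676 0.0569 0.101 ] 0.08560601722942422 1.95
arm axis [0.6475 0.056  0.076 ] 0.04530335751730588 2.54
tip sc [0.6452 0.0534 0.076 ] 0.06320441902249317 -0.59
key sc [0.6667 0.0565 0.101 ] 0.08474132140770478 1.71
sc axis [0.6452 0.0534 0.076 ] 0.045041155639405465 1.3
151 [162, 161, 162, 161, 163, 159, 100, 71, 68, 68, 68, 68, 69, 66, 79, 130, 139, 139, 157, 160, 161, 160, 160, 159]
154 [161, 161, 161, 161, 163, 160, 101, 73, 69, 70, 69, 71, 70, 66, 64, 90, 96, 102, 153, 162, 161, 161, 161, 160]
157 [164, 164, 163, 164, 166, 163, 103, 74, 71, 72, 71, 71, 71, 68, 65, 94, 99, 104, 155, 164, 164, 163, 163, 164]
160 [164, 164, 164, 164, 165, 163, 104, 75, 70, 72, 71, 72, 71, 69, 65, 93, 99, 104, 153, 163, 162, 161, 161, 161]
163 [165, 165, 165, 165, 167, 164, 104, 75, 72, 72, 73, 73, 73, 69, 65, 94, 100, 101, 127, 159, 164, 162, 163, 163]
166 [165, 164, 164, 165, 166, 164, 103, 76, 72, 74, 73, 73, 73, 69, 65, 94, 100, 105, 158, 166, 165, 166, 165, 165]
169 [161, 162, 163, 162, 164, 162, 104, 75, 73, 74, 73, 74, 73, 70, 67, 93, 98, 104, 156, 166, 166, 165, 166, 166]
172 [166, 166, 167, 166, 168, 167, 106, 75, 72, 75, 73, 73, 72, 69, 67, 95, 101, 107, 158, 169, 167, 168, 168, 167]
134 [130, 132, 131, 132, 133, 133, 101, 87, 86, 86, 86, 87, 91, 113, 132, 138, 136, 136, 139, 136, 135, 135, 136, 128]
135 [110, 112, 112, 115, 116, 115, 87, 71, 69, 70, 70, 70, 72, 75, 105, 113, 111, 110, 112, 112, 111, 109, 106, 90]
136 [72, 73, 73, 76, 78, 79, 78, 71, 70, 71, 71, 70, 70, 58, 70, 67, 63, 60, 65, 67, 68, 64, 65, 62]
top ((0.00680066659799472, 0.01948190083643997), 1.001470319616298)
scene ((0.3061542560908066, -0.09165338646656451), 0.7686383467167616)
```

Top view: the arm edge is vertical in the image, so its axis is about 2.1°. The tip is at about 1.9° and the key at about 2.0°. They line up within about 0.3°, and the ring hasn't moved in the top view. My scene-view tip pick is coarse at −0.6°, and it is also 3 mm short in radius. Next I'll locate the knob for the return.

```bash
python3 - <<'E'
from h import *
g=cv2.cvtColor(cv2.imread("pics/scene4.png"),cv2.COLOR_BGR2GRAY);t=cv2.cvtColor(cv2.imread("pics/top4.png"),cv2.COLOR_BGR2GRAY)
for th in(1.5,1.6,1.65): x=arc([th])[0];print(th,np.round(x[:2],4),proj("top",(x[0],x[1],.119)),proj("scene",(x[0],x[1],.119)))
f=lambda i,k:cv2.convertScaleAbs(cv2.resize(i,None,fx=k,fy=k,interpolation=cv2.INTER_CUBIC),alpha=1.6,beta=20)
cv2.imwrite("pics/kn.png",np.hstack([f(t[170:270,130:230],4),f(g[100:200,215:315],4)]))
rows(arc([1.6],.16)+arc([1.6]),140)
E
```

```text
1.5 [0.4701 0.1611] (np.float64(159.05214345829594), np.float64(238.22135210810742)) (np.float64(266.01416291784506), np.float64(122.6023120815965))
1.6 [0.4691 0.1716] (np.float64(153.14501536330943), np.float64(238.59773734403063)) (np.float64(269.0330480934245), np.float64(120.62767931971798))
1.65 [0.469  0.1768] (np.float64(150.18924901182595), np.float64(238.5644231307256)) (np.float64(270.64691388006696), np.float64(119.72557264093633))
[-0.001, 0.001, -0.003, 0.1214, 0.0274, 0.0408, 140]
[-0.001, 0.001, -0.003, 0.1214, 0.0274, 0.0908, 140]
```

View pics/kn.png

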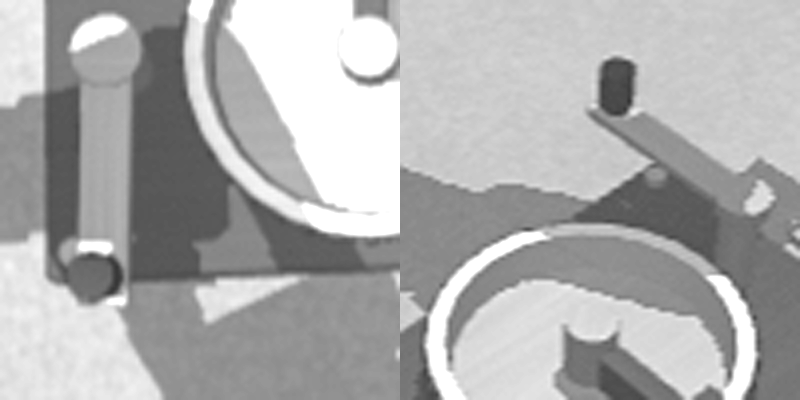

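The knob's middle is at about (96,274) in the left panel, pixel (154,238.5), so the keeper is at about 1.59 rad. I'll re-cage it and swing home.

Emit:
{"api": "arm_command", "payload": {"motion": [[0, 0, 0, 0.04, 0.009, 0, 140], [0, 0, 0, 0.08, 0.018, 0, 140], [0, 0, 0, 0.115, 0.0275, 0.01, 140], [0, 0, 0, 0.122, 0.0275, 0.03, 140], [0, 0, 0, 0.122, 0.0275, 0.04, 140], [0, 0, 0, 0.122, 0.0275, 0.04, 140]]}}

```text
clock: 10.98
tool_pos: [0.4695, 0.167, 0.1575]
tcp_rot: [0.002, 0.718, -0.696, -0.001]
wrist_force: [-0.8, -0.7, 0.1]
opening: 0.043
```

```bash
python3 - <<'E'
from h import *
print(pose(),readout.get_state()["opening"]);rows(arc([1.59]),140)
E
```

```text
(array([0.46948988, 0.16698241, 0.15752828]), array([[ 3.18618136e-02, -9.99484870e-01, -3.84954148e-03],
       [-9.99492021e-01, -3.18587794e-02, -8.46986735e-04],
       [ 7.23908734e-04,  3.87457253e-03, -9.99992232e-01]]), np.float64(-1.5389291115069765)) 0.04301803928326249
[0.004, -0.001, -0.02, -0.0036, 0.0, 0.0475, 140]
```

Emit:
{"api": "arm_command", "payload": {"motion": [[0, 0, 0, -0.0035, 0, 0.015, 140], [0, 0, 0, -0.0035, 0, 0.03, 140], [0, 0, 0, -0.0035, 0, 0.047, 140], [0, 0, 0, -0.0035, 0, 0.047, 180], [0, 0, 0, -0.0035, 0, 0.047, 180], [0, 0, 0, -0.0035, 0, 0.047, 180]]}}

```text
clock: 11.48
tool_pos: [0.4715, 0.1724, 0.114]
tcp_rot: [-0.001, 0.719, -0.695, 0.0]
wrist_force: [0.6, -0.6, 0.0]
opening: 0.0299
```

```bash
python3 - <<'E'
from h import *
s=readout.get_state();print(pose()[0],s["opening"],s["wrist_force"]);rows(arc([1.52,1.42,1.32,1.22,1.11,1.0,.89,.78]),180)
E
```

```text
[0.47149802 0.17236733 0.1140362 ] 0.029948583610420937 [ 0.60707    -0.63265104  0.02335818]
[-0.002, 0.0, -0.088, 0.0091, 0.002, 0.004, 180]
[-0.002, 0.0, -0.188, 0.0195, 0.0006, 0.004, 180]
[-0.002, 0.0, -0.288, 0.0297, -0.0019, 0.004, 180]
[-0.002, 0.0, -0.388, 0.0396, -0.0054, 0.004, 180]
[-0.002, -0.0, -0.498, 0.05, -0.0103, 0.004, 180]
[-0.002, -0.0, -0.608, 0.0599, -0.0164, 0.004, 180]
[-0.002, -0.0, -0.718, 0.069, -0.0235, 0.004, 180]
[-0.002, -0.0, -0.828, 0.0772, -0.0315, 0.0041, 180]
```

Emit:
{"api": "arm_command", "payload": {"motion": [[0, 0, -0.09, 0.009, 0.002, 0.003, 180], [0, 0, -0.19, 0.0195, 0.0005, 0.003, 180], [0, 0, -0.29, 0.0295, -0.002, 0.003, 180], [0, 0, -0.39, 0.0395, -0.0055, 0.003, 180], [0, 0, -0.5, 0.05, -0.0105, 0.003, 180], [0, 0, -0.61, 0.06, -0.0165, 0.003, 180], [0, 0, -0.72, 0.069, -0.0235, 0.003, 180], [0, 0, -0.83, 0.077, -0.0315, 0.003, 180]]}}

```text
clock: 12.15
tool_pos: [0.5058, 0.0958, 0.1116]
tcp_rot: [-0.001, 0.939, -0.344, 0.001]
wrist_force: [0.1, 1.2, 0.1]
opening: 0.0278
```

```bash
python3 - <<'E'
from h import *
s=readout.get_state();print(pose()[0],s["opening"],s["wrist_force"]);rows(arc([.68,.58,.48,.38,.28,.2,.15,.12,0]),180)
E
```

```text
[0.50575975 0.09577027 0.11155824] 0.027844580753908367 [0.10306885 1.20737108 0.06245801]
[-0.002, -0.001, -0.093, 0.0101, -0.0008, 0.0016, 180]
[-0.002, -0.001, -0.193, 0.0205, -0.0023, 0.0016, 180]
[-0.002, -0.001, -0.293, 0.0307, -0.0048, 0.0016, 180]
[-0.002, -0.002, -0.393, 0.0406, -0.0083, 0.0016, 180]
[-0.002, -0.002, -0.493, 0.05, -0.0128, 0.0016, 180]
[-0.002, -0.002, -0.573, 0.0573, -0.0171, 0.0017, 180]
[-0.001, -0.002, -0.623, 0.0616, -0.02, 0.0017, 180]
[-0.001, -0.002, -0.653, 0.0641, -0.0219, 0.0017, 180]
[-0.001, -0.002, -0.773, 0.0737, -0.0302, 0.0017, 180]
```

Emit:
{"api": "arm_command", "payload": {"motion": [[0, 0, -0.09, 0.01, -0.001, 0, 180], [0, 0, -0.19, 0.0205, -0.0025, 0, 180], [0, 0, -0.29, 0.0305, -0.005, 0, 180], [0, 0, -0.39, 0.0405, -0.0085, 0, 180], [0, 0, -0.49, 0.05, -0.013, 0, 180], [0, 0, -0.57, 0.057, -0.017, 0, 180], [0, 0, -0.62, 0.0615, -0.02, 0, 180], [0, 0, -0.65, 0.064, -0.022, 0, 180]]}}

```text
clock: 12.82
tool_pos: [0.5691, 0.071, 0.1115]
tcp_rot: [-0.0, 1.0, -0.027, 0.001]
wrist_force: [-1.1, 0.3, 0.9]
opening: 0.0281
```

```bash
python3 - <<'E'
from h import *
s=readout.get_state();print(pose()[0],s["opening"],s["wrist_force"]);rows(arc([.08,.05,.02,0,-.02,-.04,-.06]),180)
E
```

```text
[0.56907398 0.07101188 0.11145609] 0.028132676226657192 [-1.05920361  0.27410155  0.94100663]
[-0.0, -0.002, -0.046, 0.004, -0.0002, 0.0015, 180]
[-0.0, -0.002, -0.076, 0.0072, -0.0004, 0.0015, 180]
[-0.0, -0.002, -0.106, 0.0103, -0.0007, 0.0015, 180]
[-0.0, -0.002, -0.126, 0.0124, -0.0009, 0.0015, 180]
[-0.0, -0.002, -0.146, 0.0145, -0.0012, 0.0015, 180]
[0.0, -0.002, -0.166, 0.0166, -0.0015, 0.0015, 180]
[0.0, -0.002, -0.186, 0.0186, -0.0019, 0.0015, 180]
```

Emit:
{"api": "arm_command", "payload": {"motion": [[0, 0, -0.03, 0.003, 0, 0, 180], [0, 0, -0.06, 0.006, 0, 0, 180], [0, 0, -0.08, 0.009, -0.0005, 0, 180], [0, 0, -0.1, 0.011, -0.0005, 0, 180], [0, 0, -0.12, 0.012, -0.001, 0, 180], [0, 0, -0.12, 0.012, -0.001, 0, 180]]}}

```text
clock: 13.32
tool_pos: [0.5803, 0.0714, 0.1103]
tcp_rot: [-0.0, 0.999, 0.032, 0.001]
wrist_force: [0.1, -0.3, 1.0]
opening: 0.0282
```

Emit:
{"api": "arm_command", "payload": {"motion": [[0, 0, 0, 0.001, 0, 0, 180], [0, 0, 0, 0.002, 0, 0, 180], [0, 0, 0, 0.002, 0, 0, 180]]}}

```text
clock: 13.57
tool_pos: [0.5817, 0.0714, 0.1097]
tcp_rot: [0.0, 1.0, 0.031, 0.0]
wrist_force: [-0.3, -0.7, 0.0]
opening: 0.028
```

Emit:
{"api": "arm_command", "payload": {"motion": [[0, 0, 0, 0.0005, 0, 0, 180], [0, 0, 0, 0.001, 0, 0, 180], [0, 0, 0, 0.001, 0, 0, 180]]}}

```text
clock: 13.82
tool_pos: [0.5826, 0.0714, 0.1097]
tcp_rot: [0.0, 1.0, 0.031, -0.0]
wrist_force: [-0.6, -0.9, 1.0]
opening: 0.0278
```

Emit:
{"api": "arm_command", "payload": {"motion": [[0, 0, 0, 0.001, 0, 0, 180], [0, 0, 0, 0.002, 0, 0, 180], [0, 0, 0, 0.002, 0, 0, 180]]}}

```text
clock: 14.07
tool_pos: [0.5842, 0.0714, 0.1095]
tcp_rot: [0.0, 1.0, 0.032, -0.001]
wrist_force: [-2.7, -1.4, 1.8]
opening: 0.0281
```

Emit:
{"api": "arm_command", "payload": {"motion": [[0, 0, 0, 0.001, 0, 0, 180], [0, 0, 0, 0.001, 0, 0, 180], [0, 0, 0, 0.001, 0, 0, 180]]}}

```text
clock: 14.32
tool_pos: [0.5842, 0.0714, 0.1094]
tcp_rot: [0.0, 1.0, 0.032, -0.002]
wrist_force: [-6.5, -1.9, 2.7]
opening: 0.028
```

Emit:
{"api": "arm_command", "payload": {"motion": [[0, 0, 0, 0.001, 0, 0, 180], [0, 0, 0, 0.001, 0, 0, 180], [0, 0, 0, 0.001, 0, 0, 180]]}}

```text
clock: 14.57
tool_pos: [0.5843, 0.0714, 0.1093]
tcp_rot: [0.0, 0.999, 0.032, -0.003]
wrist_force: [-8.5, -2.7, 6.4]
opening: 0.0281
```

The bar is against its stop: the TCP held still while the force rose to 8.5 N, with the knob at x≈0.581 as predicted. I'll centre the cage, open it and lift.

Emit:
{"api": "arm_command", "payload": {"motion": [[0, 0, 0, -0.003, 0, 0, 180], [0, 0, 0, -0.005, 0, 0, 180], [0, 0, 0, -0.005, 0, 0, 150], [0, 0, 0, -0.005, 0, 0, 140], [0, 0, 0, -0.005, 0, 0, 140], [0, 0, 0, -0.005, 0, -0.015, 140], [0, 0, 0, -0.005, 0, -0.05, 140], [0, 0, 0, -0.005, 0, -0.09, 140]]}}

```text
clock: 15.23
tool_pos: [0.5797, 0.0714, 0.1973]
tcp_rot: [-0.0, 0.999, 0.031, -0.003]
wrist_force: [1.1, -0.2, 0.8]
opening: 0.0429
```

Emit:
{"api": "arm_command", "payload": {"motion": [[0, 0, 0, -0.01, -0.03, -0.015, 140], [0, 0, 0, -0.025, -0.065, -0.015, 140], [0, 0, 0, -0.04, -0.1, -0.015, 140], [0, 0, 0, -0.055, -0.135, -0.015, 140], [0, 0, 0, -0.07, -0.17, -0.015, 140], [0, 0, 0, -0.085, -0.205, -0.015, 140], [0, 0, 0, -0.1, -0.24, -0.015, 140], [0, 0, 0, -0.1, -0.26, -0.015, 140]]}}

```text
clock: 15.9
tool_pos: [0.463, 0.3276, 0.2149]
tcp_rot: [-0.001, 0.999, 0.033, -0.0]
wrist_force: [1.1, 0.4, -0.7]
opening: 0.0428
```

```bash
python3 - <<'E'
from h import *
s=readout.get_state();print(s["clock"],pose()[0],s["wrist_force"])
t=cams.snapshot("top")[:,:,::-1];c=cams.snapshot("scene")[:,:,::-1]
cv2.imwrite("pics/top5.png",t);cv2.imwrite("pics/scene5.png",c)
f=lambda i,k:cv2.convertScaleAbs(cv2.resize(i,None,fx=k,fy=k,interpolation=cv2.INTER_CUBIC),alpha=1.5,beta=20)
cv2.imwrite("pics/b5.png",np.hstack([f(t[125:235,140:280],4)[:,:400],f(c[135:245,215:315],4)]))
for n,b in(("top",(slice(130,146),slice(212,236))),("scene",(slice(192,216),slice(282,302)))):
    A,B=[cv2.imread(f"pics/{n}{i}.png")for i in(4,5)]
    print(n,cv2.phaseCorrelate(*[cv2.cvtColor(i[b],cv2.COLOR_BGR2GRAY).astype(np.float32) for i in(A,B)]))
E
```

```text
15.9 [0.46299181 0.32763556 0.21490565] [ 1.12740677  0.43342832 -0.68192065]
top ((0.00893220286840446, -0.021849759255887946), 1.0064978605757158)
scene ((0.005743772030646355, 0.03749803459035306), 1.001889485369126)
```

View pics/b5.png

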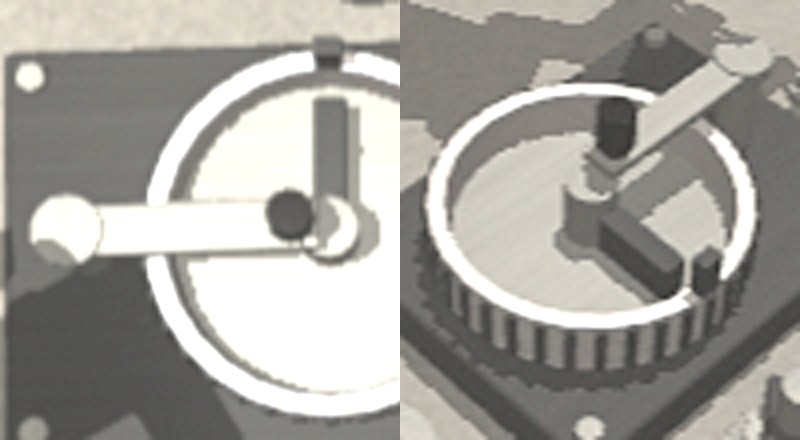

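The bar lies over the shank, with the knob at about (289,214) in the left panel. The arm still points at the key. One numeric check of the keeper angle and the bystanders, then I'll hand in.

```bash
python3 - <<'E'
from h import *
from cell import workorder
p=plane("top",(140+289/4-.4,125+216/4-.4),.119);v=p[:2]-piv;print(p,np.hypot(*v),"keeper",np.radians(-85.9)-np.arctan2(v[1],v[0]))
A,B=[cv2.imread(f"pics/top{i}.png",0).astype(np.float32) for i in(0,5)]
for n,(x,y,w,h) in dict(key=(212,130,24,16),spare=(208,85,46,45),die=(283,150,50,50),can=(240,250,50,40),spanner=(105,118,35,92)).items():
    print(n,cv2.phaseCorrelate(A[y:y+h,x:x+w].copy(),B[y:y+h,x:x+w].copy()))
workorder.close_job()
E
```

```text
[0.58126073 0.07122312 0.119     ] 0.10502814932207906 keeper 0.0023720762553753882
key ((0.06907221681312414, -0.011050650489904612), 1.0130216560016077)
spare ((-0.006655070009312425, 0.527513788834618), 0.9888860341575411)
die ((0.020938168396661183, -0.005631691267943495), 0.9803427494049072)
can ((0.001677416591839176, -0.03847560156645358), 1.0024749689102173)
spanner ((-0.3135842647472664, 0.08555522389281833), 0.5161918954992736)
the job is handed in; nothing more can be done
```

The job is done and handed in. I swung the keeper bar out to about 1.59 rad and turned the punch clockwise by gripping its arm. I then swung the bar back against its stop. It took about 16 s.

**Last checks:**
- **Keeper:** measured at 0.002 rad. While homing it, the tool stopped moving as the push rose to 8.5 N, so the bar was on its stop.
- **Punch arm:** the top view puts the arm at about 1.9–2.1° and the key at about 2.0°, so they agree within about 0.3°. A coarse pick of the arm tip in the scene view gave −0.6°. I discounted it because it was also 3 mm short in radius; the arm's axis in that same view came out at 1.3° and the key at 1.7°.
- **Ring:** the key shifted less than 0.1 px in the top view from start to finish. One scene-view comparison showed 0.3 px, with a weak match; the arm had turned into that crop between the two pictures.
- **Bystanders:** the die and the canister did not move. The spare punch crop shows a 0.5 px shift and the spanner 0.3 px, with a weak match on the spanner. The robot never came near either one, so I put these down to changed shadows, but I did not check further.

I viewed 10 pictures.

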